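Clamp a television power board in the test jig

TASK

Load the television power board into the board test jig: pick it up by its heat sink and lay it flat in the nest between the guide pins, heat sink on the robot's side of the press arm, without dropping it. Then squeeze the release button in the grip of the clamp handle and, keeping it squeezed, swing the handle all the way down, so that the press foot holds the board; let go so that the button springs out and the handle stays locked in its last notch. Leave the other loose things on the bench where they are.

Things in the scene. Friction and masses are not known exactly. Their poses are not given: they have to be found in the camera images.
- board_mid (a point): Loose television power board: green, 90 mm (its x) by 120 mm (its y), 5 mm thick, about 200 g, face up on the 3 mm bench mat. Point: its centre, half-way through its thickness (2.5 mm over its underside). Heat sink near the -x long edge; 18 to 20 mm tall black parts at the two y ends of the +x half; beside the heat sink only parts under 6 mm. Axes: the board's, z up.
- heatsink (a point): Where to hold the board: its upright aluminium heat sink, 14 mm thick (along board x), 64 mm long (along board y), top 41 mm over the board's underside. Point: middle of its thickness and length, 30 mm over the board's underside (11 mm below its top), 26 mm to -x of the board's centre. Axes: the board's.
- jig: Board test jig, fixed, its place and yaw vary: brown bakelite box 180 mm (x) by 350 mm (y), top face 45 mm above its origin, the centre of its underside (on the mat). +y points to the end with the nest, -y to the end over which the handle comes down; -x is the long side facing the robot.
- nest (a point): Nest, at x -10, y 95, z 50 mm in the jig: four white rests 5 mm over the box's top. Point: centre of the nest at the rests' height; the centre of the board's underside belongs here, board axes along the jig's, heat sink to -x. Eight 8 mm guide pins with tapered tops, 16 mm over the rests, stand round it, 1.5 mm off the board's edges: 45 mm either side of mid long edge, 28 mm of mid short edge.
- pivot (a point): Pivot of the clamp handle, at x 0, y -55, z 105 mm in the jig. The handle turns about the jig's x axis through this point, between two steel cheeks (top 118 mm over the jig's underside), beside a notched steel quadrant of 58 mm radius on the +x side. Axes: the jig's.
- grip (a point): Middle of the handle's black grip, on the handle's centre line, 140 mm from the pivot. The grip is 22 mm wide (along jig x), 28 mm deep, and runs from 87 to 187 mm from the pivot. The point turns with the handle: its z axis points outward along the handle, its x axis is the jig's x.
- button_face (a point): Centre of the outer face of the release button: a steel paddle 20 x 46 mm (long along the handle) in the grip's +x flank, 140 mm from the pivot. It stands 9 mm proud of the flank when out, 2 mm when in, moving to jig -x. Squeeze across the grip along jig x, one finger on the button, one on the bare flank: 31 mm wide out, 24 mm in. The grip can turn between the fingers as it swings.
- button (a joint): Travel of the release button: 0 m out, 0.007 m fully in (6 N, spring return). It draws a latch tooth out of the fixed notched quadrant: from about 0.005 m the handle is free. Let go, the tooth springs into the next notch it meets (one every 0.26 rad) and locks the handle there, both ways.
- lever (a joint): Angle of the clamp handle: 0 rad upright (start, locked), 1.40 rad fully down on its stop, pointing to jig -y, 10 degrees above level. Past 1.37 rad the released button locks it down in the last notch. Stiff: 0.45 N m friction, stays where left; the foot's spring adds up to 1.1 N m in the last 0.1 rad, so up to about 12 N at the grip.
- press_arm: Press arm, steel bar 12 x 14 x 145 mm geared to the handle, turning the opposite way. Origin: its pivot, 25 mm to jig +y of the handle's pivot, same height. Upright at the start (top 250 mm over the jig's underside, its four-rod foot sticking out 58 mm to +y at 230 mm); with the handle down it lies level to +y, the spring-loaded clear foot pressing on the board. Not to be handled.
- board: The power board of board_mid and heatsink, as a whole. Origin: centre of its underside.
- driver_board: Bystander: a smaller bare green board, 60 x 110 mm, 6 mm thick, no heat sink. Point at its underside's centre. Leave it.
- screwdriver: Bystander: screwdriver, 190 mm long, lying flat. Leave it.
- spray_can: Bystander: spray can, 52 mm wide, 160 mm tall, upright. Point at its foot. Leave it.
- solder_reel: Bystander: metal solder reel, 56 mm wide, 42 mm high. Point at its foot. Leave it.
- screw_dish: Bystander: steel dish for screws, 70 mm wide, 22 mm high. Point at its foot. Leave it.
- multimeter: Bystander: black multimeter, 145 x 75 x 34 mm, lying flat. Point at its underside's centre. Leave it.
Things that resemble listed ones, but are neither listed nor needed, are in the scene too. Leave any red look-alike of the board alone.

How it is judged:
On the way, in this order (a step that is already met when the one before it is completed fails the run):
1. the board lies flat in the nest, heat sink on the robot's side, let go, with the clamp handle still up (horizontal distance between board_mid and nest below 0.004 m and z of board_mid in the frame of nest between -0.0005 and 0.0055 m and angle between the x axis of board_mid and the x axis of nest, either way round below 0.07 rad and angle between board_mid's own z axis and vertical below 0.05 rad and x of heatsink in the frame of nest below -0.015 m and value of joint lever below 0.12 rad and contact force between the fingers and anything else below 0.1 N), for 0.2 s.
2. the handle is on its way down with the release button held in (value of joint button above 0.005 m and value of joint lever between 0.35 and 1.1 rad), for 0.1 s.
At the end, for the whole second after the job is handed in: Board flat in the nest (centre within 4 mm, at the rests' height within 3 mm, square within 4 degrees, heat sink on the jig's -x side); handle down beyond 1.34 rad and still, its release button sprung out (under 2 mm in): locked in the last notch (horizontal distance between board_mid and nest below 0.004 m and z of board_mid in the frame of nest between -0.0005 and 0.0055 m and angle between the x axis of board_mid and the x axis of nest, either way round below 0.07 rad and angle between board_mid's own z axis and vertical below 0.05 rad and x of heatsink in the frame of nest below -0.015 m and value of joint lever above 1.34 rad and value of joint button below 0.002 m and velocity of joint lever between -0.05 and 0.05 rad/s); the robot touches nothing.
It fails at once if the board is dropped or thrown (falling freely faster than 0.5 m/s) (linear speed of board above 0.5 m/s and contact force between the fingers and board below 0.05 N).
It fails at once if another loose thing on the bench is pushed more than 40 mm or toppled (distance of any of driver_board, screwdriver, spray_can, solder_reel, screw_dish, multimeter from where it was at the start of the episode above 0.04 m or angle between spray_can's own z axis and vertical above 0.5 rad).
It also fails if it takes over 58 s, if anything falls off the work surface, if the arm or the gripper's body presses on something with over 40 N, if the wrist force passes 120 N, or if a joint passes its speed limit or range.

ROBOT

A 6-joint arm with a two-finger parallel gripper is mounted at the origin on the work surface. World frame = base frame: x ahead of the robot, y to its left, z up, the work surface at z = 0. Lengths are in m, angles in rad, forces in N, time in s.
With the tool pointing down it reaches from about 0.275 to 0.825 m from the base axis. Payload 4.9 kg.
Tool frame: the origin (TCP) lies at the very end of the fingers, on their centre line; the grasp point (between the pads) lies robot.hold_point_z behind it (robot.hold_point_z is the distance from the TCP to the grasp point, in m); x points along the fingers, y is the direction in which the jaws open and shut, and the axes are right-handed (so a half turn about x gives the same grasp; the last joint's range is limited). The gripper opens to 85 mm and grips with 20 to 120 N. Pads are 22 mm wide; open, the fingers measure 114 mm over their backs; the gripper's body (76 mm by 85 mm) begins 54 mm behind the grasp point. The pads swing forward as they close: fully open they stand 13 mm farther back than shut.
Start: joints at [0.975, 0.326, -0.193, 1.052, 0, 1.437], TCP at [0.245, 0.492, 0.231] pointing down, gripper open.
Joint ranges: [-2.65, 2.65], [-0.97, 1.79], [-1.3, 1.35], [-1.93, 2.1], [-1.47, 1.37], [-3.14, 3.14]. Speed limits (rad/s): [2.57, 2.57, 3.14, 3.14, 3.14, 3.14].

INTERFACE

Orientations are given as a unit quaternion [x, y, z, w].
In Python, from station import readout, imaging, order, robot gives the robot as it stands.
- The arm moves only by the tool servo_tool, never from a script. Its argument "rows" is a list of rows, each a list of 5 numbers: the shift along the world's x, y, z in m, then the turn about the world's z in degrees, then the finger opening in m, from 0 to 0.0854. A call has 1 to 12 rows; each row is the pose to reach, as a shift and turn from the pose commanded when the call began; what a row does not reach only later rows make up. A row lasts 1/8 s, in which the tool goes at most 62.5 mm and 10.7 degrees, less where a joint would pass 70% of its speed; a pose out of reach is approached as far as the arm can. A call with a gripper value outside its range is refused whole. The fingers move at their own pace and stop on an object; "squeeze" is the grip in N (left out, the last holds). Time passes only in rows, so rows that repeat a pose let the fingers close. It gives the time, the measured TCP pose, the force and the opening at its end, in the units of the state.
- readout.read_state(): the state, without advancing time (a new reading comes with each control period).
- imaging.grab_frame(name): name is "scene" or "top" or "wrist"; returns a dict with "pixels" (400x640x3 uint8, red, green, blue), "fx", "fy", "cx", "cy" (pixels), "R" (3x3) and "t" (3): a world point X has camera coordinates R X + t. Camera axes: x right, y down, z forward; pixel columns grow to the right and rows downward; lengths in m; the calibration is good to about 2 mm. A picture is of the moment at which its call begins. There is no depth.
- order.finish_job(): hands the job in, once; it reports no verdict.
The state is a dict: "t": time; "joints": joint angles; "dq": joint speeds; "effort": joint torques, N m; "eef_pos": TCP position; "tool_rot": TCP orientation; "contact_force": force on the tool from outside, world axes, zero at the start; "moment": the same for the moment, N m; "opening": finger opening in m.
Only numpy, scipy, OpenCV 4.12 (cv2) and the standard library are available. Lean on these libraries where they do the work, as an engineer would, in place of code of your own. Each camera call takes 0.05 s, during which the arm holds its last target. There are 200 camera calls.

## Working session

There is one attempt and no reset: what is moved stays moved. The work goes in short steps, Python scripts to look and compute and a tool call to move; the robot and the scene stay as the last step left them, time stands still between calls to the robot, and variables do not carry over. Pictures are saved under pics/ and viewed, about 8 in all and at most 12, crops included, and the job is handed in when it is done.

Besides the shell and the picture viewer there is one more tool, called after ">>>" by a JSON object that holds its "method" and its "body", one argument or row to a line. servo_tool: Moves the arm, as the interface text tells. Its arguments: {"type":"object","properties":{"rows":{"type":"array","items":{"type":"array","items":{"type":"number"}}},"squeeze":{"type":"number"}},"required":["rows"]}

```bash
mkdir -p pics; python3 - <<'E'
from station import readout, imaging, robot
import cv2
print(readout.read_state()); print({k:getattr(robot,k) for k in dir(robot) if k[0]!='_'})
for n in("scene","top"):
    f=imaging.grab_frame(n); cv2.imwrite(f"pics/{n}0.png",f["pixels"][:,:,::-1]); print(n,f["fx"],f["cx"],f["cy"],f["R"],f["t"])
E
```

```text
{'t': 0.0, 'joints': array([ 9.74815884e-01,  3.26893847e-01, -1.93565774e-01,  1.05199938e+00,
       -2.14753706e-05,  1.43659853e+00]), 'dq': array([ 1.37819549e-03, -4.98380752e-04,  3.56347686e-04,  3.17719887e-05,
        7.56094127e-04,  6.75716803e-04]), 'effort': array([ 6.59701618e-04, -4.43400621e+01,  2.62441581e+01,  1.55834982e-02,
       -1.19744900e-04,  1.58772622e-07]), 'eef_pos': array([0.24472211, 0.4919207 , 0.23053595]), 'tool_rot': array([ 0.16126618,  0.6885447 , -0.1623698 ,  0.68813913]), 'contact_force': array([-0.33034162, -0.17210769,  0.50122411]), 'moment': array([0.01379431, 0.02533489, 0.06388894]), 'opening': 0.08514886670595805}
{'Unreachable': <class 'station.Unreachable'>, 'hold_point_z': 0.0187}
scene 512.5129119556525 319.934262365219 204.5363846323263 [[ 0.55112703  0.83436235  0.0099231 ]
 [ 0.57835871 -0.37340109 -0.72530878]
 [-0.60146504  0.40547639 -0.68835217]] [-0.33710752 -0.12212666  1.96168615]
top 431.4825254451274 325.53100195870445 208.3427094410826 [[-0.02299006 -0.99952496 -0.02052573]
 [-0.98873457  0.02576972 -0.14744448]
 [ 0.14790338  0.01690474 -0.98885733]] [0.1152979  0.5172914  1.42206424]
```

View pics/top0.png

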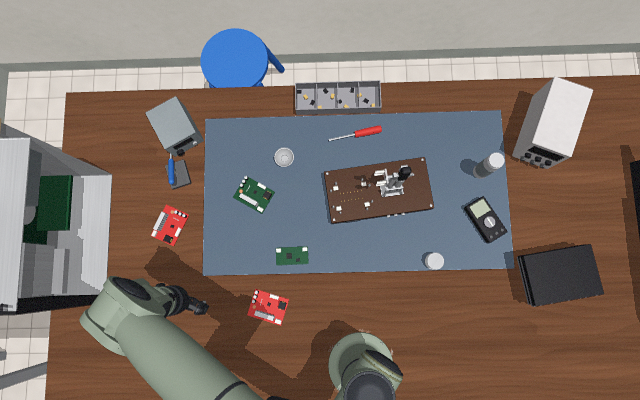

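View pics/scene0.png

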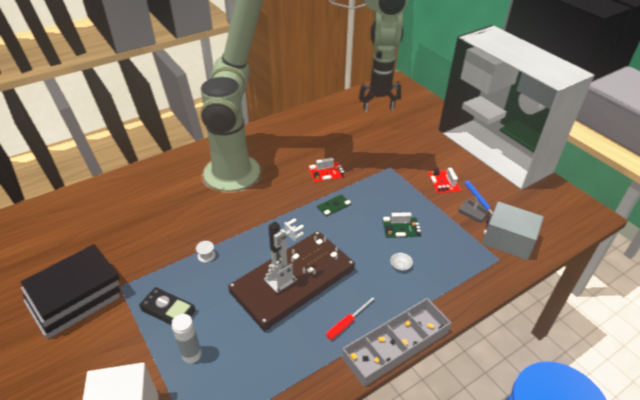

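The top view shows the board near (254,194), the jig's box spanning (324-435, 157-222) with the nest at its left end, and the handle upright near (392,180). I'll look at enlarged crops next.

```bash
cat > h.py <<'E'
import numpy as np, cv2
from station import imaging
def ray(f,u,v,z):
    R=np.array(f["R"]);t=np.array(f["t"]);c=-R.T@t
    d=R.T@np.array([(u-f["cx"])/f["fx"],(v-f["cy"])/f["fy"],1]); return c+d*(z-c[2])/d[2]
def proj(f,X):
    p=np.array(f["R"])@np.array(X)+f["t"]; return np.array([f["fx"]*p[0]/p[2]+f["cx"],f["fy"]*p[1]/p[2]+f["cy"]])
E
python3 - <<'E'
import cv2,numpy as np
from h import *
a=cv2.imread("pics/top0.png"); 
c1=cv2.resize(a[165:220,225:283],None,fx=6,fy=6,interpolation=cv2.INTER_CUBIC)
c2=cv2.resize(a[145:230,315:445],None,fx=6,fy=6,interpolation=cv2.INTER_CUBIC)
o=np.zeros((850,780,3),np.uint8);o[:510]=c2;o[515:845,:348]=c1
o=cv2.resize(o[:845],None,fx=.7,fy=.7) if 0 else o
s=cv2.imread("pics/scene0.png");c3=cv2.resize(s[205:240,375:430],None,fx=7,fy=7,interpolation=cv2.INTER_CUBIC);o[515:515+245,360:360+385]=c3
cv2.imwrite("pics/c0.png",cv2.resize(o,(550,600)))
f=imaging.grab_frame("top")
for n,p,z in[("board",(254,194),.005),("jigTL",(324,171),.048),("jigTR",(424,157),.048),("jigBR",(435,211),.048),("jigBL",(330,222),.048)]: print(n,ray(f,*p,z).round(3))
E
```

```text
board [0.582 0.352 0.005]
jigTL [0.648 0.105 0.048]
jigTR [ 0.687 -0.238  0.048]
jigBR [ 0.5   -0.264  0.048]
jigBL [0.472 0.089 0.048]
```

View pics/c0.png

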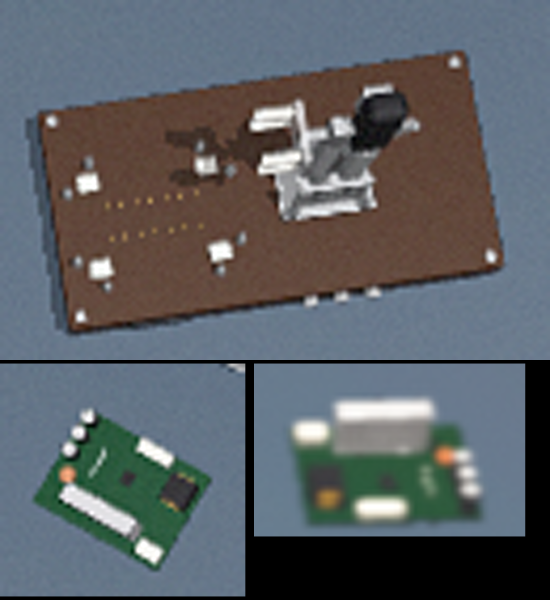

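```bash
cat >> h.py <<'E'
from scipy.spatial.transform import Rotation as Ro
from scipy.optimize import least_squares
def tool():
    from station import readout
    s=readout.read_state();M=Ro.from_quat(s["tool_rot"]).as_matrix()
    return s["eef_pos"],M,np.degrees(np.arctan2(M[1,1],M[0,1]))
def fit(P,L):  # rigid 2D: world = p + R(yaw) L
    g=lambda v:(np.array(L)@np.array([[np.cos(v[2]),np.sin(v[2])],[-np.sin(v[2]),np.cos(v[2])]])+v[:2]-np.array(P)[:,:2]).ravel()
    P=np.array(P);r=[least_squares(g,[*P[:,:2].mean(0),y0]) for y0 in(0,2,-2)];r=min(r,key=lambda q:q.cost)
    return r.x,g(r.x)
E
python3 - <<'E'
from h import *
f=imaging.grab_frame("top"); w=imaging.grab_frame("wrist")
R=np.array(w["R"]);p,M,y=tool();print("tool",p,y,"camrel(tool frame)",M.T@(-R.T@w["t"]-p),"cam fwd in tool",M.T@R[2],"cam x in tool",M.T@R[0],w["fx"])
sc=[(327.3,173.6),(422.5,159.6),(430.8,205.4),(333.9,219.6)]
P=[ray(f,*q,.048) for q in sc];print(np.round(P,3))
x,e=fit(P,[(.08,.165),(.08,-.165),(-.08,-.165),(-.08,.165)]);print("jig",x,np.degrees(x[2]),e.round(3))
nest=x[:2]+np.array([[np.cos(x[2]),-np.sin(x[2])],[np.sin(x[2]),np.cos(x[2])]])@[-.01,.095];print("nest",nest)
c=lambda u,v:(225+u/4.231,165+(v/.7059-515)/6)
P=[ray(f,*c(*q),.008) for q in[(86,405),(212,480),(158,571),(33,497)]]
x,e=fit(P,[(.045,.06),(.045,-.06),(-.045,-.06),(-.045,.06)]);print("board",x,np.degrees(x[2]),e.round(3))
R2=Ro.from_euler('z',x[2]).as_matrix()
print("hs",x[:2]+(R2@[-.026,0,0])[:2], "hs from image", ray(f,*c(98,508),.044))
E
```

```text
tool [0.24488843 0.4921721  0.23090146] 63.54092305693652 camrel(tool frame) [-0.1423645   0.0003058  -0.06636437] cam fwd in tool [ 9.65546775e-01 -1.08510213e-04  2.60229540e-01] cam x in tool [-6.23458909e-05  9.99999788e-01  6.48304814e-04] 336.92053715527425
[[ 0.638  0.094  0.048]
 [ 0.678 -0.232  0.048]
 [ 0.519 -0.251  0.048]
 [ 0.48   0.075  0.048]]
jig [ 0.57888851 -0.07846822  0.12052591] 6.905626027766071 [ 0.     0.001  0.    -0.001 -0.    -0.001 -0.     0.   ]
nest [0.5575388  0.01464027]
board [ 0.58047693  0.3521032  -0.54933447] -31.47454695518887 [-0.001 -0.003  0.002 -0.     0.     0.002 -0.001  0.001]
hs [0.55830226 0.36567832] hs from image [0.55789212 0.36483048 0.044     ]
```

>>> {"method": "servo_tool", "body": {
  "rows": [
    [0.03,-0.012,0.0,-9.5,0.06],
    [0.062,-0.025,0.0,-19,0.06],
    [0.094,-0.038,0,-28.5,0.06],
    [0.125,-0.051,0,-38,0.06],
    [0.157,-0.064,0,-47.5,0.06],
    [0.188,-0.076,-0.01,-57,0.06],
    [0.219,-0.089,-0.02,-66.5,0.06],
    [0.251,-0.102,-0.03,-76,0.06],
    [0.282,-0.114,-0.045,-85.5,0.06],
    [0.3133,-0.1269,-0.06,-95,0.06],
    [0.3133,-0.1269,-0.07,-95,0.06],
    [0.3133,-0.1269,-0.07,-95,0.06]
  ]
}}

```text
t: 1.75
eef_pos: [0.5571, 0.3652, 0.16]
tool_rot: [-0.616, -0.346, 0.618, -0.346]
contact_force: [0.1, -0.4, 1.1]
opening: 0.0598
```

```bash
python3 - <<'E'
from h import *
w=imaging.grab_frame("wrist");im=np.ascontiguousarray(w["pixels"][:,:,::-1])
print(tool()[0],tool()[2],w["cx"],w["cy"])
cv2.imwrite("pics/w1.png",im)
np.savez("w1.npz",**{k:w[k] for k in w if k!="pixels"})
E
```

```text
[0.55725639 0.36567632 0.16092722] -31.374105814692566 318.19617674540876 200.56447248237347
```

View pics/w1.png

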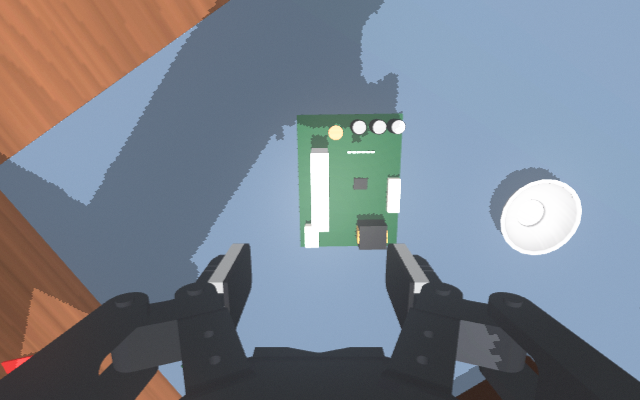

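The wrist view shows the board upright in the image, with corners near (298,114), (403,112), (398,247) and (299,247). The heat sink top spans about (311–329, 149–232).

```bash
python3 - <<'E'
from h import *
w=dict(np.load("w1.npz"))
P=[ray(w,*q,.008) for q in[(403,112.5),(398,247),(299,247.5),(298,114)]]
x,e=fit(P,[(.045,.06),(.045,-.06),(-.045,-.06),(-.045,.06)]);print("board",x,np.degrees(x[2]),e.round(3))
print("hs",x[:2]+(Ro.from_euler('z',x[2]).as_matrix()@[-.026,0,0])[:2])
# heat sink top edges
for q in[(320,149),(320,231),(311,190),(329,190),(320,190)]:print(q,ray(w,*q,.044).round(4))
E
```

```text
board [ 0.5810657   0.35281433 -0.53881464] -30.87180474317056 [-0.    -0.001 -0.001  0.002  0.002 -0.    -0.001 -0.   ]
hs [0.55874944 0.36615542]
(320, 149) [0.5768 0.3965 0.044 ]
(320, 231) [0.5422 0.3397 0.044 ]
(311, 190) [0.554  0.3727 0.044 ]
(329, 190) [0.5661 0.3653 0.044 ]
(320, 190) [0.56  0.369 0.044]
```

>>> {"method": "servo_tool", "body": {
  "rows": [
    [0.002,0.001,-0.04,0.4,0.06],
    [0.002,0.001,-0.085,0.4,0.05],
    [0.002,0.001,-0.12,0.4,0.05],
    [0.002,0.001,-0.143,0.4,0.045],
    [0.002,0.001,-0.143,0.4,0.035],
    [0.002,0.001,-0.143,0.4,0.02],
    [0.002,0.001,-0.143,0.4,0.005],
    [0.002,0.001,-0.143,0.4,0.005],
    [0.002,0.001,-0.143,0.4,0.005]
  ],
  "squeeze": 50
}}

```text
t: 2.92
eef_pos: [0.5614, 0.3675, 0.0204]
tool_rot: [0.617, 0.348, -0.614, 0.348]
contact_force: [-1.1, 0.0, 6.2]
opening: 0.0125
```

>>> {"method": "servo_tool", "body": {
  "rows": [
    [0,0,0.01,0,0.005],
    [0,0,0.03,0,0.005],
    [0,0,0.06,0,0.005],
    [0,0,0.1,0,0.005],
    [0,0,0.14,0,0.005],
    [0,0,0.15,0,0.005]
  ]
}}

```text
t: 3.68
eef_pos: [0.562, 0.3672, 0.1717]
tool_rot: [0.617, 0.348, -0.614, 0.348]
contact_force: [1.1, 0.6, -2.1]
opening: 0.013
```

>>> {"method": "servo_tool", "body": {
  "rows": [
    [-0.01,-0.02,0,2,0.005],
    [-0.03,-0.06,0.01,6,0.005],
    [-0.048,-0.104,0.02,10.5,0.005],
    [-0.068,-0.148,0.03,15,0.005],
    [-0.088,-0.192,0.03,20,0.005],
    [-0.107,-0.236,0.03,25,0.005],
    [-0.127,-0.28,0.03,30,0.005],
    [-0.146,-0.324,0.03,34,0.005],
    [-0.162,-0.36,0.03,37,0.005],
    [-0.168,-0.372,0.03,38,0.005],
    [-0.168,-0.372,0.03,38,0.005]
  ]
}}

```text
t: 5.05
eef_pos: [0.3912, -0.006, 0.1975]
tool_rot: [0.469, 0.529, -0.47, 0.528]
contact_force: [0.1, 0.6, -1.6]
opening: 0.0129
```

```bash
python3 - <<'E'
from h import *
w=imaging.grab_frame("wrist");im=np.ascontiguousarray(w["pixels"][:,:,::-1])
print(tool())
cv2.imwrite("pics/w2.png",im)
np.savez("w2.npz",**{k:w[k] for k in w if k!="pixels"})
E
```

```text
(array([ 0.39178037, -0.0055015 ,  0.19764457]), array([[-1.09942851e-03,  9.92848025e-01,  1.19380029e-01],
       [ 5.37649625e-04,  1.19380671e-01, -9.92848411e-01],
       [-9.99999251e-01, -1.02738122e-03, -6.65054880e-04]]), np.float64(6.856364313284809))
```

View pics/w2.png

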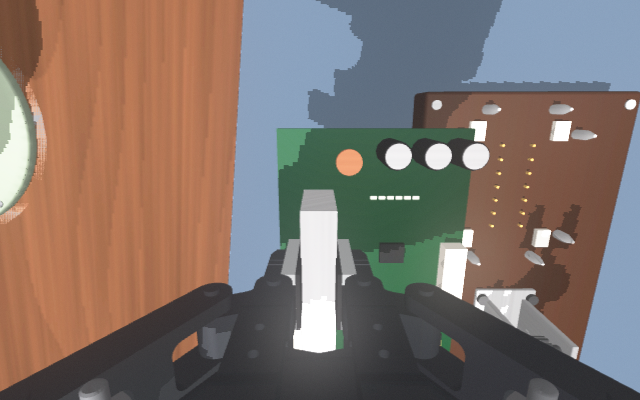

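The board is held level and the nest shows on the right, with white rests near (479,131), (561,131), (467,238) and (541,238). I'll overlay the predicted model to check both the nest pose and the board's pose in the grip.

```bash
python3 - <<'E'
from h import *
w=dict(np.load("w2.npz"));im=cv2.imread("pics/w2.png")
x=[.57889,-.07847];R=Ro.from_euler('z',.1205).as_matrix()
S=4;x0,y0=405,85
a=cv2.resize(im[y0:y0+190,x0:640],None,fx=S*.85,fy=S*.85,interpolation=cv2.INTER_CUBIC);S*=.85
def J(p):return R@np.array(p)+[*x,.003]
def dot(p,c):
    q=(proj(w,p)-[x0-.5,y0-.5])*S; cv2.circle(a,(int(q[0]),int(q[1])),3,c,-1)
N=np.array([-.01,.095,0])
for d in[(50.5,45),(50.5,-45),(28,65.5),(-28,65.5),(28,-65.5),(-28,-65.5)]:
    d=np.array([*d,0])/1000
    dot(J(N+d+[0,0,.045]),(0,255,255)); dot(J(N+d+[0,0,.066]),(0,0,255))
for s in[(80,165),(-80,165)]: dot(J([s[0]/1000,s[1]/1000,.045]),(255,0,255))
for s in[(90,175),(-90,175)]: dot(J([s[0]/1000,s[1]/1000,.045]),(255,255,0))
cv2.imwrite("pics/c2.png",a);print(a.shape)
for q in[(278,128),(474,128)]:print(ray(w,*q,.185))
E
```

```text
(646, 799, 3)
[0.36597821 0.04985197 0.185     ]
[0.45357777 0.06023528 0.185     ]
```

View pics/c2.png

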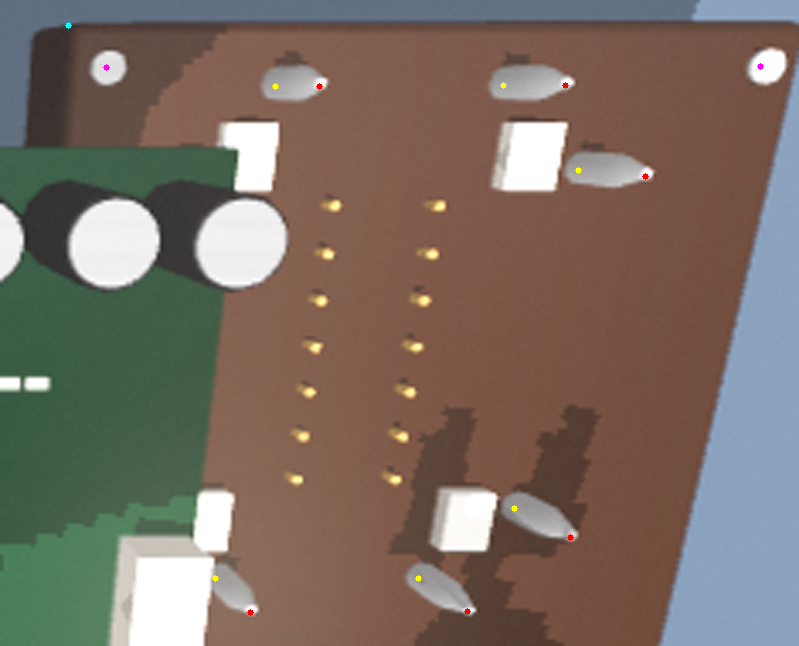

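```bash
python3 - <<'E'
from h import *
w=dict(np.load("w2.npz"));im=cv2.imread("pics/w2.png").astype(float)
g=im[:,:,1]-np.maximum(im[:,:,2],im[:,:,0]);
def cross(v,t=5):  # first index where v rises past half
    h=v.max()*.5; i=np.argmax(v>h); return i-1+(h-v[i-1])/(v[i]-v[i-1])
L=[];Rt=[];T=[]
for r in range(140,225,5):
    L.append((265+cross(g[r,265:310]),r))
for r in list(range(172,238,5)):
    seg=g[r,440:490][::-1]; Rt.append((489-cross(seg),r))
for c in list(range(290,330,5))+list(range(370,385,5))+list(range(410,425,5)):
    T.append((c,115+cross(g[115:140,c])))
print(np.round(L[::4],1),np.round(Rt[::3],1),np.round(T[::4],1))
p,M,y=tool();
K=np.array(w["R"]);
def model(v): # board in tool-yaw frame: offset hs from tool, z of underside, yaw, tilt about y
    B=Ro.from_euler('zyx',[np.radians(y)+v[3],v[4],0]).as_matrix()
    o=p+Ro.from_euler('z',np.radians(y)).as_matrix()@v[:3]
    return lambda q:proj(w,o+B@(np.array(q)+[.026,0,-.03]))
def d(P,a,b):
    n=np.array([-(b-a)[1],(b-a)[0]]);n/=np.linalg.norm(n);return (np.array(P)-a)@n
def res(v,tilt=None):
    if tilt is not None:v=[*v,tilt]
    m=model(v);c=[m((-.045,.06,.005)),m((.045,.06,.005)),m((.045,-.02,.005)),m((-.045,-.02,.005))]
    return np.r_[d(L,c[0],c[3]),d(Rt,c[1],c[2]),d(T,c[0],c[1])]
for f,x0 in((lambda v:res(v,0.),[0,0,.012,0]),(res,[0,0,.012,0,0])):
    s=least_squares(f,x0,loss='soft_l1');print(s.x.round(4),"rms px",np.sqrt(np.mean(f(s.x)**2)))
E
```

```text
[[276.8 140. ]
 [277.5 160. ]
 [278.5 180. ]
 [278.8 200. ]
 [279.6 220. ]] [[469.9 172. ]
 [467.8 187. ]
 [466.4 202. ]
 [464.3 217. ]
 [462.5 232. ]] [[290.  128.4]
 [310.  128.3]
 [370.  128.3]
 [415.  127.9]]
[-0.0008 -0.0022  0.0111  0.001 ] rms px 0.13719785865190526
[-0.0001 -0.0022  0.0122  0.0004  0.0216] rms px 0.13469100700857015
```

>>> {"method": "servo_tool", "body": {
  "rows": [
    [0.02,0.003,0,0,0.005],
    [0.06,0.009,0,0,0.005],
    [0.1,0.014,0,0,0.005],
    [0.13,0.018,-0.01,0,0.005],
    [0.1405,0.02,-0.04,0,0.005],
    [0.1405,0.02,-0.07,0,0.005],
    [0.1405,0.02,-0.095,0,0.005],
    [0.1405,0.02,-0.1,0,0.005],
    [0.1405,0.02,-0.1,0,0.005],
    [0.1405,0.02,-0.1,0,0.005]
  ]
}}

```text
t: 6.35
eef_pos: [0.5338, 0.0147, 0.0993]
tool_rot: [0.469, 0.529, -0.468, 0.53]
contact_force: [-0.0, -0.2, -2.3]
opening: 0.0129
```

```bash
python3 - <<'E'
from h import *
ps=[]
for i in range(3):
    w=imaging.grab_frame("wrist");p,M,y=tool();ps.append([*p,y])
im=np.ascontiguousarray(w["pixels"][:,:,::-1]);print(np.round(ps,4))
cv2.imwrite("pics/w3r.png",im);np.savez("w3.npz",**{k:w[k] for k in w if k!="pixels"})
x=[.5794,-.0777];R=Ro.from_euler('z',.1205).as_matrix()
x0,y0=240,40;S=2.6
a=cv2.resize(im[y0:y0+220,x0:x0+300],None,fx=S,fy=S,interpolation=cv2.INTER_CUBIC)
J=lambda q:R@np.array(q)+[*x,.003]
def dot(p,c):
    q=(proj(w,p)-[x0-.5,y0-.5])*S; cv2.circle(a,(int(q[0]),int(q[1])),2,c,-1)
N=np.array([-.01,.095,0])
for d in[(50.5,45),(50.5,-45),(-50.5,45),(-50.5,-45),(28,65.5),(-28,65.5)]:
    d=np.array([*d,0])/1000; dot(J(N+d+[0,0,.066]),(0,0,255))
cv2.imwrite("pics/c3.png",a)
E
```

```text
[[0.5338 0.0146 0.0994 6.951 ]
 [0.5337 0.0145 0.0994 6.9439]
 [0.5335 0.0145 0.0992 6.9384]]
```

View pics/c3.png

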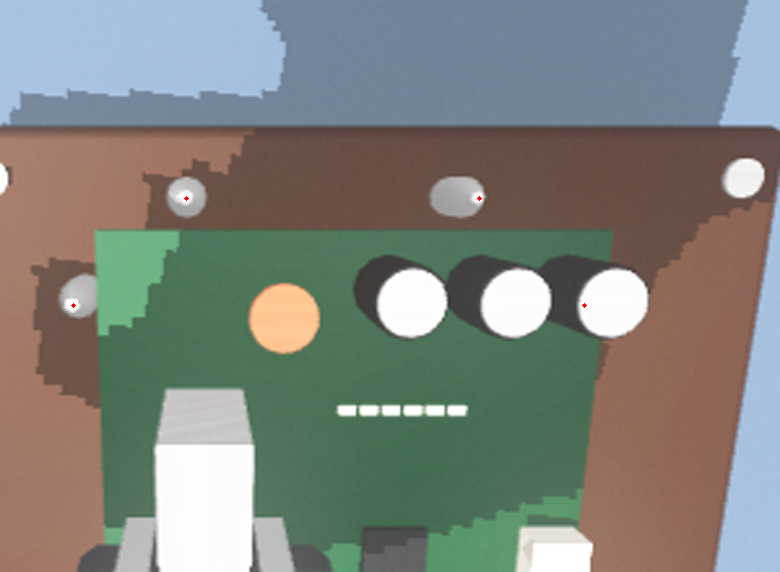

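The red model dots sit right on the pin tips at (186,198), (479,198) and (73,305) in the crop. Next I'll fit the board edges in the same frame.

```bash
python3 - <<'E'
from h import *
w=dict(np.load("w3.npz"));k=lambda P:[(240-.5+a/2.6,40-.5+b/2.6) for a,b in P]
L=k([(95.5,240),(98.5,330),(104,500)]);Rt=k([(610.5,240),(589,430),(583,485)]);T=k([(110,230),(300,230),(500,230),(600,230)])
J=np.array([.5794,-.0777,.003]);RJ=Ro.from_euler('z',.1205).as_matrix();N=np.array([-.01,.095,0])
def d(P,a,b):
    n=np.array([-(b-a)[1],(b-a)[0]]);n/=np.linalg.norm(n);return (np.array(P)-a)@n
def res(v,tilt=0):
    B=Ro.from_euler('zy',[v[3],tilt]).as_matrix()
    m=lambda q:proj(w,J+RJ@(N+v[:3]+B@np.array(q)))
    c=[m((-.045,.06,.005)),m((.045,.06,.005)),m((.045,-.02,.005)),m((-.045,-.02,.005))]
    return np.r_[d(L,c[0],c[3]),d(Rt,c[1],c[2]),d(T,c[0],c[1])]
for t in(0,.02):
    s=least_squares(lambda v:res(v,t),[0,0,.08,0]);print("tilt",t,"board centre minus nest (jig axes), yaw",s.x.round(4),"rms",np.sqrt(np.mean(s.fun**2)).round(2))
E
```

```text
tilt 0 board centre minus nest (jig axes), yaw [0.0014 0.0005 0.0782 0.001 ] rms 0.13
tilt 0.02 board centre minus nest (jig axes), yaw [0.0015 0.0005 0.0788 0.0003] rms 0.15
```

>>> {"method": "servo_tool", "body": {
  "rows": [
    [-0.0013,-0.0006,0,0,0.005],
    [-0.0013,-0.0006,-0.005,0,0.005],
    [-0.0013,-0.0006,-0.01,0,0.005],
    [-0.0013,-0.0006,-0.014,0,0.005],
    [-0.0013,-0.0006,-0.018,0,0.005],
    [-0.0013,-0.0006,-0.022,0,0.005],
    [-0.0013,-0.0006,-0.025,0,0.005],
    [-0.0013,-0.0006,-0.027,0,0.005],
    [-0.0013,-0.0006,-0.027,0,0.005],
    [-0.0013,-0.0006,-0.027,0,0.005]
  ]
}}

```text
t: 7.75
eef_pos: [0.5317, 0.0139, 0.0714]
tool_rot: [0.469, 0.529, -0.469, 0.529]
contact_force: [-0.6, -0.4, -2.0]
opening: 0.0129
```

>>> {"method": "servo_tool", "body": {
  "rows": [
    [0,0,-0.001,0,0.005],
    [0,0,-0.0015,0,0.005],
    [0,0,-0.002,0,0.005],
    [0,0,-0.002,0,0.005]
  ]
}}

```text
t: 8.25
eef_pos: [0.5318, 0.0138, 0.0704]
tool_rot: [0.469, 0.529, -0.469, 0.53]
contact_force: [-2.8, -0.6, 7.5]
opening: 0.0128
```

>>> {"method": "servo_tool", "body": {
  "rows": [
    [0,0,0.0012,0,0.005],
    [0,0,0.0012,0,0.015],
    [0,0,0.0012,0,0.025],
    [0,0,0.0012,0,0.035],
    [0,0,0.0015,0,0.045],
    [0,0,0.003,0,0.045],
    [0,0,0.02,0,0.045],
    [0,0,0.06,0,0.045],
    [0,0,0.11,0,0.045],
    [0,0,0.15,0,0.05],
    [0,0,0.15,0,0.06]
  ]
}}

```text
t: 9.62
eef_pos: [0.5339, 0.0137, 0.2229]
tool_rot: [0.47, 0.527, -0.467, 0.531]
contact_force: [0.1, -0.2, -0.5]
opening: 0.0599
```

```bash
python3 - <<'E'
from h import *
w=imaging.grab_frame("wrist");p,M,y=tool();im=np.ascontiguousarray(w["pixels"][:,:,::-1]);print(p,y)
np.savez("w4.npz",**{k:w[k] for k in w if k!="pixels"})
x=[.5794,-.0777];R=Ro.from_euler('z',.1205).as_matrix()
J=lambda q:R@np.array(q)+[*x,.003]
a=cv2.resize(im,None,fx=1.25,fy=1.25,interpolation=cv2.INTER_CUBIC)
N=np.array([-.01,.095,.05])
for sx in(-1,1):
  for sy in(-1,1):
    q=(proj(w,J(N+[.045*sx,.06*sy,.005]))+.5)*1.25;cv2.circle(a,(int(q[0]),int(q[1])),2,(0,0,255),-1)
cv2.imwrite("pics/w4.png",a)
g=J([0,-.055,.105]);print("pivot",g,"grip up",g+[0,0,.14])
E
```

```text
[0.53254897 0.01382129 0.22071005] 6.944308467323355
pivot [ 0.58601147 -0.13230118  0.108     ] grip up [ 0.58601147 -0.13230118  0.248     ]
```

View pics/w4.png

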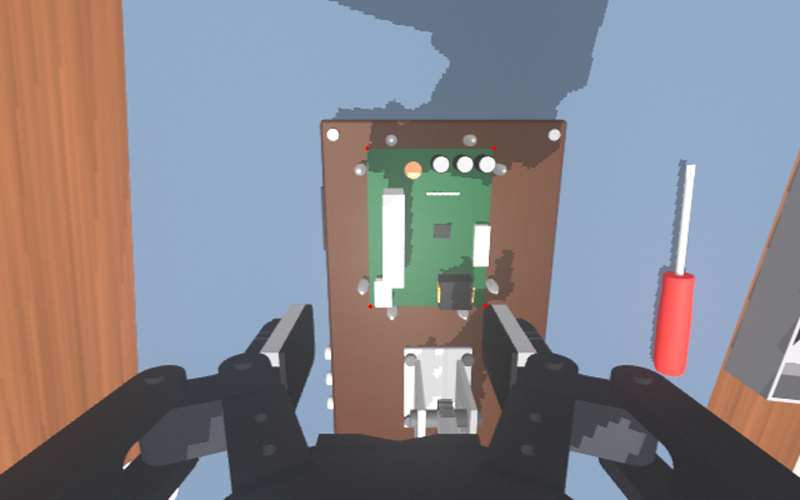

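Board seated: model corners (red) match its edges at (368,149)-(487,306). Now to a point above the grip.

>>> {"method": "servo_tool", "body": {
  "rows": [
    [0,0,0.04,0,0.06],
    [0,0,0.09,0,0.06],
    [0.01,-0.03,0.11,0,0.06],
    [0.025,-0.07,0.11,0,0.06],
    [0.045,-0.12,0.11,0,0.06],
    [0.0545,-0.146,0.11,0,0.06],
    [0.0545,-0.146,0.11,0,0.06],
    [0.0545,-0.146,0.11,0,0.06]
  ]
}}

```text
t: 10.68
eef_pos: [0.5854, -0.1314, 0.3279]
tool_rot: [0.469, 0.53, -0.469, 0.528]
contact_force: [-0.1, -0.8, -0.2]
opening: 0.0599
```

```bash
python3 - <<'E'
from h import *
w=imaging.grab_frame("wrist");p,M,y=tool();im=np.ascontiguousarray(w["pixels"][:,:,::-1]);print(p,y)
g=np.array([.586,-.1323,.295]);print(proj(w,g))
q=proj(w,g).astype(int)
cv2.circle(im,tuple(int(i) for i in q),2,(0,0,255),-1)
cv2.imwrite("pics/w5.png",im)
E
```

```text
[ 0.58545085 -0.13112096  0.32838462] 6.988215600512629
[319.95300311 235.56077761]
```

View pics/w5.png

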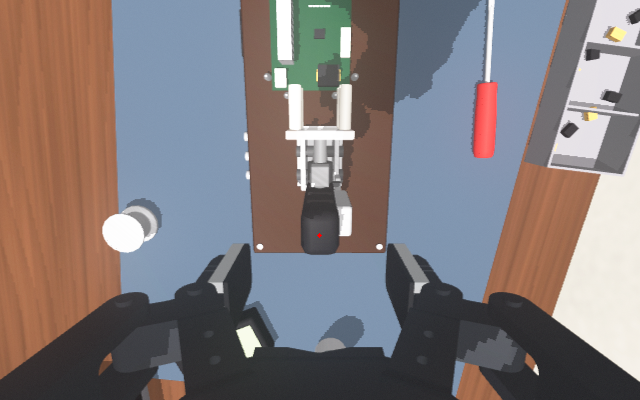

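The grip's top is at (320,235), where the model predicted, and the button shows on its right (+x) side. The board is in the nest at the top of the picture. Descending next.

>>> {"method": "servo_tool", "body": {
  "rows": [
    [0.0015,-0.001,-0.03,0,0.06],
    [0.0015,-0.001,-0.06,0,0.06],
    [0.0015,-0.001,-0.085,0,0.06],
    [0.0015,-0.001,-0.096,0,0.06],
    [0.0015,-0.001,-0.096,0,0.05],
    [0.0015,-0.001,-0.096,0,0.04],
    [0.0015,-0.001,-0.096,0,0.03],
    [0.0015,-0.001,-0.096,0,0.015],
    [0.0015,-0.001,-0.096,0,0.015],
    [0.0015,-0.001,-0.096,0,0.015],
    [0.0015,-0.001,-0.096,0,0.015]
  ],
  "squeeze": 35
}}

```text
t: 12.1
eef_pos: [0.5866, -0.1335, 0.2352]
tool_rot: [0.469, 0.529, -0.469, 0.529]
contact_force: [-7.0, -0.0, 7.4]
opening: 0.0219
```

>>> {"method": "servo_tool", "body": {
  "rows": [
    [0.0009,-0.0072,-0.0002,0,0.01],
    [0.0026,-0.0216,-0.0016,0,0.01],
    [0.0043,-0.0358,-0.0045,0,0.01],
    [0.006,-0.0497,-0.0089,0,0.01],
    [0.0076,-0.063,-0.0145,0,0.01],
    [0.0092,-0.0757,-0.0215,0,0.01],
    [0.0106,-0.0878,-0.0298,0,0.01],
    [0.0106,-0.0878,-0.0298,0,0.01]
  ]
}}

```text
t: 13.1
eef_pos: [0.5972, -0.2226, 0.2035]
tool_rot: [0.469, 0.529, -0.47, 0.529]
contact_force: [-4.6, -4.9, -0.7]
opening: 0.0218
```

>>> {"method": "servo_tool", "body": {
  "rows": [
    [0.0013,-0.011,-0.0094,0,0.01],
    [0.0026,-0.0211,-0.0198,0,0.01],
    [0.0037,-0.0302,-0.0313,0,0.01],
    [0.0046,-0.0379,-0.0435,0,0.01],
    [0.0054,-0.0446,-0.0566,0,0.01],
    [0.006,-0.0497,-0.0702,0,0.01],
    [0.0064,-0.053,-0.0814,0,0.01],
    [0.0067,-0.0551,-0.0914,0,0.01],
    [0.0068,-0.056,-0.0972,0,0.01],
    [0.0068,-0.056,-0.0972,0,0.01],
    [0.0068,-0.056,-0.0972,0,0.01]
  ]
}}

```text
t: 14.48
eef_pos: [0.604, -0.278, 0.1072]
tool_rot: [0.468, 0.529, -0.47, 0.529]
contact_force: [-5.3, -3.0, 3.5]
opening: 0.0217
```

```bash
python3 - <<'E'
from h import *
f=imaging.grab_frame("scene");w=imaging.grab_frame("wrist");a=np.ascontiguousarray(f["pixels"][:,:,::-1]);b=np.ascontiguousarray(w["pixels"][:,:,::-1])
x=[.5794,-.0777];R=Ro.from_euler('z',.1205).as_matrix();J=lambda q:R@np.array(q)+[*x,.003]
c=cv2.resize(a[215:325,220:360],None,fx=5,fy=5,interpolation=cv2.INTER_CUBIC)
for th,col in((1.40,(0,0,255)),(1.25,(0,255,255))):
  for r,s in((.187,1),(.145,-1)):
    # handle end on its line; press arm (145 long) opposite way
    piv=[0,-.055,.105] if s>0 else [0,-.03,.105]
    q=J([0,piv[1]-s*r*np.sin(th),.105+r*np.cos(th)]);u=(proj(f,q)-[219.5,214.5])*5;cv2.circle(c,(int(u[0]),int(u[1])),3,col,-1)
o=np.zeros((550,1160,3),np.uint8);o[:,:700]=c;o[:287,700:]=cv2.resize(b,(460,287))
cv2.imwrite("pics/s6.png",cv2.resize(o,(800,379)))
E
```

```text
(no output)
```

View pics/s6.png

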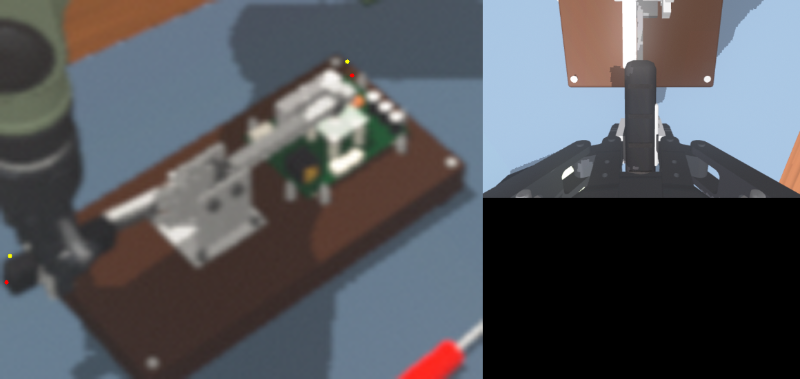

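>>> {"method": "servo_tool", "body": {
  "rows": [
    [0,0,-0.002,0,0.01],
    [0,0,-0.004,0,0.01],
    [0,0,-0.006,0,0.01],
    [0,0,-0.008,0,0.01],
    [0,0,-0.008,0,0.01]
  ],
  "squeeze": 70
}}

```text
t: 15.2
eef_pos: [0.6041, -0.2783, 0.1056]
tool_rot: [0.468, 0.528, -0.47, 0.53]
contact_force: [-16.5, 3.9, 38.6]
opening: 0.0213
```

>>> {"method": "servo_tool", "body": {
  "rows": [
    [0,0,0,0,0.023],
    [0,0,0,0,0.025],
    [0,0,0,0,0.027],
    [0,0,0,0,0.029],
    [0,0,0,0,0.031],
    [0,0,0,0,0.036],
    [0,0,0.002,0,0.045],
    [0,0,0.004,0,0.06]
  ],
  "squeeze": 20
}}

```text
t: 16.2
eef_pos: [0.6037, -0.2764, 0.1015]
tool_rot: [0.468, 0.53, -0.469, 0.528]
contact_force: [0.2, -0.3, -0.7]
opening: 0.0599
```

>>> {"method": "servo_tool", "body": {
  "rows": [
    [0,0,0.02,0,0.06],
    [0,0,0.06,0,0.06],
    [0,0,0.1,0,0.06],
    [0,-0.02,0.15,0,0.06],
    [-0.04,-0.04,0.18,0,0.06],
    [-0.1,-0.04,0.2,0,0.06],
    [-0.15,-0.04,0.2,0,0.06],
    [-0.2,-0.02,0.2,0,0.06],
    [-0.2,-0.02,0.2,0,0.06]
  ]
}}

```text
t: 17.32
eef_pos: [0.401, -0.2946, 0.3019]
tool_rot: [0.469, 0.53, -0.469, 0.527]
contact_force: [-0.7, -0.4, 0.8]
opening: 0.0598
```

```bash
python3 - <<'E'
from h import *
f=imaging.grab_frame("scene");w=imaging.grab_frame("top");a=np.ascontiguousarray(f["pixels"][:,:,::-1]);b=np.ascontiguousarray(w["pixels"][:,:,::-1])
x=[.5794,-.0777];R=Ro.from_euler('z',.1205).as_matrix();J=lambda q:R@np.array(q)+[*x,.003]
c=cv2.resize(a[205:325,210:360],None,fx=5,fy=5,interpolation=cv2.INTER_CUBIC)
for th,col in((1.40,(0,0,255)),(1.14,(0,255,255))):
  for r in(.187,.087):
    q=J([0,-.055-r*np.sin(th),.105+r*np.cos(th)]);u=(proj(f,q)-[209.5,204.5])*5;cv2.circle(c,(int(u[0]),int(u[1])),3,col,-1)
d=cv2.resize(b[145:235,310:450],None,fx=4,fy=4,interpolation=cv2.INTER_CUBIC)
o=np.zeros((600,1310,3),np.uint8);o[:,:750]=c;o[:360,750:]=d
cv2.imwrite("pics/s7.png",cv2.resize(o,(800,366)))
E
```

View pics/s7.png

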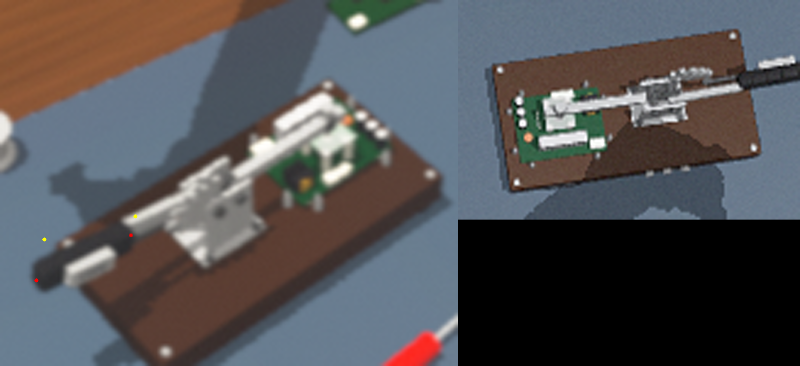

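The handle's ends lie on the 1.40 rad marks at (37,280) and (130,236), well off the marks one notch up. The button stands proud at (90,266), the foot is on the board in the nest, and the arm is clear. Handing in.

```bash
python3 -c "
from station import order,readout
print(order.finish_job());s=readout.read_state();print(s['t'],s['contact_force'])"
```

```text
the job is handed in; nothing more can be done
None
the job is handed in; nothing more can be done
```

I loaded the board into the jig and locked the clamp down, then handed the job in with the clock at about 17.5 s of the 58 s allowed. The hand-in gives no verdict, so the results below come from my own checks.

- **Board:** I picked it up by the heat sink and laid it in the nest with the heat sink on the robot's side. After I let go, its edges matched the nest model to about a pixel in the wrist picture.
- **Clamp:** I squeezed the button fully in and swung the handle to its stop, where the force rose to about 39 N for 1.6 mm of further travel. I then opened the fingers slowly while still pressing down.
- **Last check:** The final pictures show the handle on the 1.40 rad marks, the button standing out, the foot on the board and the arm clear of everything.
- **Disagreements:**
  - The gripper showed 12.9 mm on the 14 mm heat sink, and 21–22 mm on the grip, which should measure 24 mm with the button in.
  - Before the last push, the fingers were about 6 mm lower on the grip than calculated, so they had slipped slightly. That is why I pushed again before letting go.
- **Not measured:** The button travel and lever angle were judged only from pictures, and I did not re-measure the board's position after clamping. The screwdriver and other loose things looked undisturbed where they were in view, but I did not check each one.

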